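# Find the worn wheel spindle by its end float and sleeve it

### The job

Two potter's-wheel spindles stand bolted to the bench; one has worn and has clearly more end float than the other. First press both shafts fully home, then pull them up gently against their stops to feel which has the longer travel. Leave the worn shaft drawn right out with the spacer sleeve dropped over it, standing on its housing, leave the sound shaft pressed fully home, and do not force the shafts or disturb the other things on the bench.

Things in the scene. Friction and masses are not known exactly. Their poses are not given: they have to be found in the camera images.
- shaft_a (a joint): Slide of shaft a along its vertical axis, m: 0 = fully home on the lower stop, grows as it is drawn up. It starts 1 to 4 mm off home. Where the upper stop lies (the end float) is hidden: 3 to 13 mm, 5 mm or more apart between the two. The shaft drags stiffly (about 5 N, weight 2.3 to 3.1 N) and stays where left; both stops are slightly springy, giving about 1.3 mm at 10 N. More than 25 N on a stop spoils it. It cannot turn.
- shaft_a_end (a point): Centre of the top end of shaft a: a plain upright steel bar, 24 mm diameter, standing out of the housing of the spindle on the robot's left (+y). It stands 50 mm above the housing top when home, more when drawn up. Grasp it anywhere on the bar, from above. z up.
- housing_a_top (a point): Centre of the flat round top (62 mm diameter) of grey bearing housing a, the one on the robot's left (+y), 75 mm above the bench and fixed to it; below the top it is 70 mm in diameter, with a bolted foot 104 mm in diameter, 12 mm thick. z up; the shaft rises through this point.
- shaft_b (a joint): Slide of shaft b along its vertical axis, m: 0 = fully home on the lower stop, grows as it is drawn up. It starts 1 to 4 mm off home. Where the upper stop lies (the end float) is hidden: 3 to 13 mm, 5 mm or more apart between the two. The shaft drags stiffly (about 5 N, weight 2.3 to 3.1 N) and stays where left; both stops are slightly springy, giving about 1.3 mm at 10 N. More than 25 N on a stop spoils it. It cannot turn.
- shaft_b_end (a point): Centre of the top end of shaft b: a plain upright steel bar, 24 mm diameter, standing out of the housing of the spindle on the robot's right (-y). It stands 50 mm above the housing top when home, more when drawn up. Grasp it anywhere on the bar, from above. z up.
- housing_b_top (a point): Centre of the flat round top (62 mm diameter) of grey bearing housing b, the one on the robot's right (-y), 75 mm above the bench and fixed to it; below the top it is 70 mm in diameter, with a bolted foot 104 mm in diameter, 12 mm thick. z up; the shaft rises through this point.
- sleeve_mid (a point): Centre (half-way up) of the loose spacer sleeve: a plain aluminium tube standing upright on the bench near the front, 46 mm outside, 34 mm bore, 30 mm high, 90 g. z is its axis, up. Standing on a housing its centre is 15 mm above the housing top.
- washer: Bystander: flat steel washer, 48 mm diameter, 5 mm thick, between the housings. Not the sleeve. Origin under its centre.
- cup: Bystander: fired clay cup, 72 mm diameter, 75 mm high, upright. Origin under its centre.
- bowl: Bystander: brown clay bowl, 120 mm diameter, 55 mm high, far left. Origin under its centre.
- spanner: Bystander: steel spanner lying at the right. Origin under its middle, x along it.
- brush: Bystander: brush lying at the far right. Origin under its middle, x along it.
- rib: Bystander: flat wooden throwing rib, 96 x 52 x 6 mm, near left. Origin under its centre.
- trimmer: Bystander: loop trimming tool with a wooden handle, 165 mm long, 14 mm thick, near right. Origin under its middle, x along it.
There are look-alikes about, which are no part of the job. Several things look just like the part that bears sleeve_mid: the one meant starts farthest to the robot's left.

How it is judged:
On the way, in this order (a step that is already met when the one before it is completed fails the run):
1. both shafts are fully home at the same time (value of joint each of shaft_a, shaft_b below 0.0007 m), for 0.2 s.
2. then the worn shaft is drawn right out (farther than the sound one can go) (value of joint any of shaft_a, shaft_b above 0.0095 m), for 0.2 s.
At the end, for the whole second after the job is handed in: One shaft is drawn out against its long-travel stop (9.5 mm or more above home), the sleeve stands upright round it on the housing (within 10 mm of the axis, centre 10 to 18 mm above the housing top, at rest), and the other shaft is home (within 0.7 mm) (((value of joint shaft_a above 0.0095 m and value of joint shaft_b below 0.0007 m and horizontal distance between sleeve_mid and housing_a_top below 0.01 m and z of sleeve_mid in the frame of housing_a_top between 0.01 and 0.018 m) or (value of joint shaft_b above 0.0095 m and value of joint shaft_a below 0.0007 m and horizontal distance between sleeve_mid and housing_b_top below 0.01 m and z of sleeve_mid in the frame of housing_b_top between 0.01 and 0.018 m)) and angle between sleeve_mid's own z axis and vertical below 0.08 rad and linear speed of sleeve below 0.02 m/s); the robot touches nothing.
It fails at once if a shaft is forced against one of its stops with more than 25 N (contact force between shaft_a and housing_a above 25 N or contact force between any of shaft_a, shaft_b and stop_near above 25 N or contact force between any of shaft_a, shaft_b and stop_far above 25 N or contact force between shaft_b and housing_b above 25 N).
It fails at once if a bystander is moved by more than 30 mm (distance of any of washer, cup, bowl, spanner, brush, rib, trimmer from where it was at the start of the episode above 0.03 m).
It also fails if it takes over 69 s, if anything falls off the work surface, if the arm or the gripper's body presses on something with over 40 N, if the wrist force passes 120 N, or if a joint passes its speed limit or range.

### The arm

A 6-joint arm with a two-finger parallel gripper is mounted at the origin on the work surface. World frame = base frame: x ahead of the robot, y to its left, z up, the work surface at z = 0. Lengths are in m, angles in rad, forces in N, time in s.
With the tool pointing down it reaches from about 0.375 to 0.975 m from the base axis. Payload 3.8 kg.
Tool frame: the origin (TCP) lies on the centre line of the jaws, within the pads' length; the fingertips stand 22 mm ahead of it and the grasp point (between the pads) lies 3 mm ahead of it; x points along the fingers, y is the direction in which the jaws open and shut, and the axes are right-handed (so a half turn about x gives the same grasp; the last joint's range is limited). The gripper opens to 85 mm and grips with 20 to 120 N. Pads are 22 mm wide; open, the fingers measure 114 mm over their backs; the gripper's body (76 mm by 85 mm) begins 54 mm behind the grasp point. The pads swing forward as they close: fully open they stand 13 mm farther back than shut.
Start: joints at [-1.356, 0.264, 1.604, -0, 1.274, -0.037], TCP at [0.168, -0.654, 0.253] pointing down, gripper open.
Joint ranges: [-2.63, 2.63], [-0.94, 2.18], [0.31, 2.57], [-1.31, 4.45], [0, 2.66], [-2.55, 2.55]. Speed limits (rad/s): [2.57, 2.57, 3.14, 3.14, 3.14, 3.14].

### API

Orientations are given as a rotation vector (axis times angle).
In Python, from workcell import monitor, eyes, finish_job gives the robot as it stands. The module is installed in compiled form; this text tells all that it offers.
- The arm moves only by the tool play_rows, never from a script. Its argument "deltas" is a list of rows, each an object of numbers: "wx", "wy", "wz": the turn, a rotation vector about the world's x, y, z in degrees; "x", "y", "z": the shift along the world's x, y, z in mm; "fingers": the closure, from -1 (fully open) to 1 (shut), so that 0 is half open. A call has 1 to 20 rows; each row is the pose to reach, as a shift and turn from the pose commanded when the call began; what a row does not reach only later rows make up. A row lasts 1/8 s, in which the tool goes at most 62.5 mm and 10.7 degrees, less where a joint would pass 70% of its speed; a pose out of reach is approached as far as the arm can. A call with a gripper value outside its range is refused whole. The fingers move at their own pace and stop on an object; "grip_force" is the grip in N (left out, the last holds). Time passes only in rows, so rows that repeat a pose let the fingers close. It gives the time, the measured TCP pose, the force and the opening at its end, in the units of the state.
- monitor.read_state(): the state, without advancing time (a new reading comes with each control period).
- eyes.read_camera(name): name is "scene" or "top" or "wrist"; returns a dict with "frame" (400x640x3 uint8, red, green, blue), "depth" (400x640 float32, m along the optical axis (not along the pixel's ray), 0 where there is no reading), "K" (3x3 intrinsics, pixels), "k1" (the pictures are not rectified: a ray, as slopes to the right and down, at radius r is drawn at 1 + k1 r^2 times it, then the intrinsics apply), "view" (4x4, takes a point from world to camera coordinates); the wrist camera has in their place "tool_from_camera" (4x4, takes a point from camera to tool coordinates, whose origin is the TCP and whose axes are the tool frame's). Camera axes: x right, y down, z forward; pixel columns grow to the right and rows downward; lengths in m; the calibration is good to about 2 mm. A picture is of the moment at which its call begins: read the wrist's pose just before it.
- finish_job(): hands the job in, once; it reports no verdict.
The state is a dict: "time": time; "q": joint angles; "joint_vel": joint speeds; "joint_torque": joint torques, N m; "tool_pos": TCP position; "tcp_rot": TCP orientation; "wrist_force": force on the tool from outside, world axes, zero at the start; "torque": the same for the moment, N m; "width": opening from 0.0 (shut) to 1.0 (fully open).
Only numpy, scipy, OpenCV 4.12 (cv2) and the standard library are available. Lean on these libraries where they do the work, as an engineer would, in place of code of your own. Each camera call takes 0.05 s, during which the arm holds its last target.

## Working session

There is one attempt and no reset: what is moved stays moved. The work goes in short steps, Python scripts to look and compute and a tool call to move; the robot and the scene stay as the last step left them, time stands still between calls to the robot, and variables do not carry over. Pictures are saved under pics/ and viewed, and the job is handed in when it is done.

Besides the shell and the picture viewer there is one more tool, called after "Emit:" as name(argument=value, ...), one argument or row to a line, values as JSON. play_rows: Moves the arm, as the interface text tells. Its arguments: {"type":"object","properties":{"deltas":{"type":"array"},"grip_force":{"type":"number"}},"required":["deltas"]}

```bash
mkdir -p pics; cat > h.py <<'E'
import numpy as np, cv2
from workcell import monitor, eyes
def save(n,out):
    c=eyes.read_camera(n); cv2.imwrite('pics/'+out,c['frame'][:,:,::-1]); return c
def world(c,u,v,z=None,d=None,Twc=None):
    K=c['K'];k1=c['k1']
    s=np.array([(u-K[0,2])/K[0,0],(v-K[1,2])/K[1,1]]);t=s.copy()
    for _ in range(30): t=s/(1+k1*(t@t))
    r=np.array([t[0],t[1],1.])
    T=np.linalg.inv(c['view']) if Twc is None else Twc
    o=T[:3,3];w=T[:3,:3]@r
    return o+w*(d if d is not None else (z-o[2])/w[2])
def wristT(c,s):
    from scipy.spatial.transform import Rotation as R
    T=np.eye(4);T[:3,:3]=R.from_rotvec(s['tcp_rot']).as_matrix();T[:3,3]=s['tool_pos']
    return T@c['tool_from_camera']
E
python3 - <<'E'
from h import *
import pickle
s=monitor.read_state();print(s)
for n in ['scene','top','wrist']:
    c=save(n,n+'0.png');pickle.dump(c,open(n+'0.pkl','wb'));print(n,c['K'].tolist(),c['k1'])
E
```

```text
{'time': 0.0, 'q': array([-1.35593034e+00,  2.64776390e-01,  1.60538914e+00, -3.23079346e-05,
        1.27366868e+00, -3.69165672e-02]), 'joint_vel': array([ 0.0016076 ,  0.0003274 , -0.00040556,  0.00075057, -0.00200192,
        0.00161637]), 'joint_torque': array([ 2.00439485e-03, -5.15106726e+01, -3.67317402e+01,  2.01888574e-04,
        1.31152302e-02, -1.03682967e-05]), 'tool_pos': array([ 0.16799589, -0.65305866,  0.25193812]), 'tcp_rot': array([ 2.08809453,  0.26665818, -2.08857855]), 'wrist_force': array([ 0.51132313,  0.52534042, -0.6295665 ]), 'torque': array([0.03131479, 0.02244981, 0.02006498]), 'width': 1.0010552184003318}
scene [[445.7945855263658, 0.0, 320.1614405532826], [0.0, 445.7945855263658, 198.13021094369108], [0.0, 0.0, 1.0]] -0.07777645543865405
top [[390.0352857761702, 0.0, 321.2049877249034], [0.0, 390.0352857761702, 193.29581243065962], [0.0, 0.0, 1.0]] -0.06363062439519157
wrist [[284.99555810033866, 0.0, 317.4001183557602], [0.0, 284.99555810033866, 200.31814050666932], [0.0, 0.0, 1.0]] -0.018542449632717225
```

View pics/top0.png

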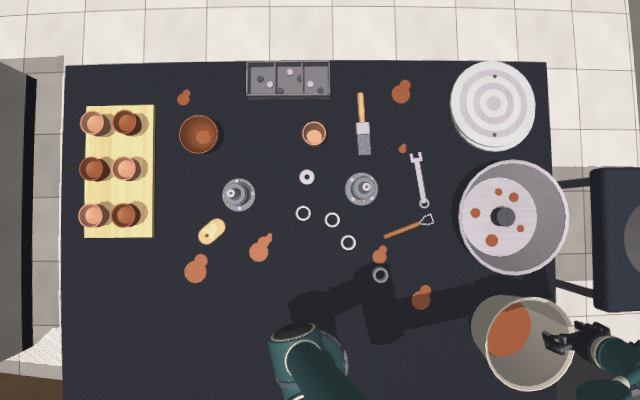

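View pics/scene0.png

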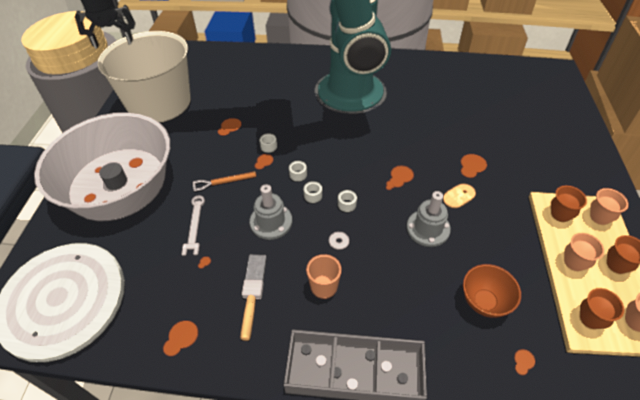

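The top view shows housing a at about (238,194), housing b at (361,188) and four sleeve-like rings. The leftmost ring, at (303,213), is the one I want. Next I'll measure positions.

```bash
python3 - <<'E'
from h import *
import pickle
c=pickle.load(open('top0.pkl','rb'));f=c['frame'];d=c['depth']
T=np.linalg.inv(c['view']);print('cam',T[:3,3])
crop=f[150:300,200:420];cv2.imwrite('pics/topcrop.png',cv2.resize(crop,None,fx=3.6,fy=3.6,interpolation=cv2.INTER_CUBIC)[:,:,::-1])
# world height map
H,W=d.shape
pts=np.zeros((H,W,3))
for v in range(140,300):
  for u in range(190,430):
    pts[v,u]=world(c,u,v,d=d[v,u])
np.save('pts.npy',pts)
g=f.astype(int);
for (n,u0,v0,r,z0,z1) in [('hA',238,194,25,.068,.080),('shA',235,192,25,.118,.145),('hB',361,188,25,.068,.08),('shB',365,186,25,.118,.145),('s1',303,213,12,.02,.04),('s2',332,219,12,.02,.04),('s3',348,242,12,.02,.04),('s4',380,275,12,.02,.04)]:
  P=pts[v0-r:v0+r+1,u0-r:u0+r+1];m=(P[...,2]>z0)&(P[...,2]<z1)
  Q=P[m];print(n,len(Q),Q.mean(0).round(4),Q.min(0).round(3),Q.max(0).round(3), np.median(Q[:,2]).round(4))
E
```

```text
cam [ 0.48587224 -0.01643854  1.23003749]
hA 272 [0.5389 0.2177 0.0738] [0.509 0.189 0.068] [0.569 0.251 0.078] 0.074
shA 60 [0.5395 0.22   0.126 ] [0.528 0.208 0.119] [0.551 0.231 0.13 ] 0.1264
hB 275 [ 0.5522 -0.1637  0.0736] [ 0.522 -0.195  0.068] [ 0.585 -0.135  0.079] 0.0736
shB 57 [ 0.5532 -0.1649  0.1256] [ 0.543 -0.176  0.12 ] [ 0.563 -0.153  0.132] 0.1255
s1 82 [0.4796 0.0187 0.0285] [ 0.458 -0.003  0.022] [0.502 0.04  0.034] 0.0286
s2 78 [ 0.4587 -0.0711  0.0282] [ 0.435 -0.092  0.022] [ 0.479 -0.049  0.033] 0.0284
s3 84 [ 0.3871 -0.1191  0.0278] [ 0.367 -0.141  0.021] [ 0.41  -0.097  0.035] 0.0279
s4 75 [ 0.2859 -0.2173  0.0273] [ 0.267 -0.238  0.02 ] [ 0.307 -0.194  0.034] 0.0279
```

View pics/topcrop.png

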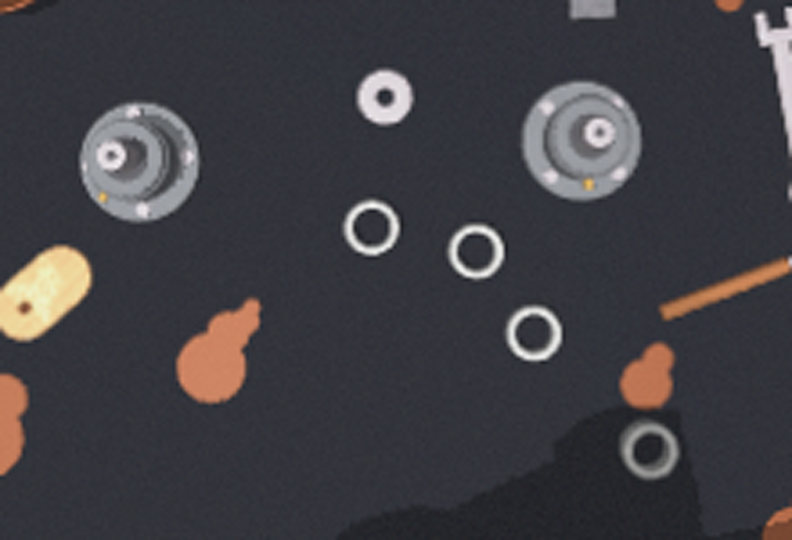

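```bash
python3 - <<'E'
from h import *
from scipy.spatial.transform import Rotation as R
s=monitor.read_state();print(R.from_rotvec(s['tcp_rot']).as_matrix().round(3), s['time'])
import pickle
c=pickle.load(open('scene0.pkl','rb'));d=c['depth']
# cross-check with scene cam: pixel shaft tops & sleeve
H,W=d.shape
for n,u0,v0,r,z0,z1 in [('shA',437,198,14,.12,.14),('hA',430,220,30,.07,.08),('shB',266,190,14,.12,.14),('hB',268,210,30,.07,.08),('s1',347,201,12,.025,.035)]:
  Q=np.array([world(c,u,v,d=d[v,u]) for v in range(v0-r,v0+r) for u in range(u0-r,u0+r) if d[v,u]>0])
  Q=Q[(Q[:,2]>z0)&(Q[:,2]<z1)];print(n,len(Q),Q.mean(0).round(4),Q.min(0).round(4),Q.max(0).round(4))
E
```

```text
[[-0.     0.249 -0.968]
 [ 0.002 -0.968 -0.249]
 [-1.    -0.002 -0.   ]] 0.15
shA 94 [0.5436 0.2191 0.127 ] [0.5286 0.208  0.12  ] [0.5548 0.2316 0.131 ]
hA 358 [0.5478 0.2179 0.0757] [0.5086 0.1884 0.07  ] [0.5728 0.2506 0.0794]
shB 85 [ 0.5574 -0.1635  0.1271] [ 0.5433 -0.1751  0.1208] [ 0.5683 -0.1522  0.1327]
hB 339 [ 0.5618 -0.1619  0.0754] [ 0.5249 -0.195   0.07  ] [ 0.5865 -0.1332  0.0798]
s1 125 [0.4829 0.0196 0.0297] [ 0.4599 -0.0021  0.0251] [0.5054 0.0412 0.0336]
```

Emit:
play_rows(
  deltas=[
    {"x":40,"y":50,"z":-6,"wz":8,"fingers":-0.2},
    {"x":387,"y":490,"z":-53,"wz":75.6,"fingers":-0.2},
    {"x":387,"y":490,"z":-53,"wz":75.6,"fingers":-0.2},
    {"x":387,"y":490,"z":-53,"wz":75.6,"fingers":-0.2},
    {"x":387,"y":490,"z":-53,"wz":75.6,"fingers":-0.2},
    {"x":387,"y":490,"z":-53,"wz":75.6,"fingers":-0.2},
    {"x":387,"y":490,"z":-53,"wz":75.6,"fingers":-0.2},
    {"x":387,"y":490,"z":-53,"wz":75.6,"fingers":-0.2},
    {"x":387,"y":490,"z":-53,"wz":75.6,"fingers":-0.2},
    {"x":387,"y":490,"z":-53,"wz":75.6,"fingers":-0.2},
    {"x":387,"y":490,"z":-53,"wz":75.6,"fingers":-0.2},
    {"x":387,"y":490,"z":-53,"wz":75.6,"fingers":-0.2},
    {"x":387,"y":490,"z":-53,"wz":75.6,"fingers":-0.2},
    {"x":387,"y":490,"z":-53,"wz":75.6,"fingers":-0.2},
    {"x":387,"y":490,"z":-53,"wz":75.6,"fingers":-0.2},
  ],
  grip_force=30,
)

```text
schema error: expected keys wx, wy, wz, x, y, z, fingers
```

```bash
python3 - <<'E'
from h import *
from scipy.spatial.transform import Rotation as R
s=monitor.read_state();print(s);print(R.from_rotvec(s['tcp_rot']).as_matrix().round(3))
c=save('wrist','w1.png')
T=wristT(c,s);d=c['depth']
Q=np.array([world(c,u,v,d=d[v,u],Twc=T) for v in range(0,400,2) for u in range(0,640,2) if d[v,u]>0])
P=Q[(Q[:,2]>.122)&(Q[:,2]<.14)&(abs(Q[:,0]-.555)<.025)&(abs(Q[:,1]+.1635)<.025)]
print(len(P),P.mean(0),P.min(0),P.max(0))
E
```

```text
{'time': 0.15, 'q': array([-1.35587454e+00,  2.64608822e-01,  1.60508539e+00, -1.21838593e-05,
        1.27368707e+00, -3.69025206e-02]), 'joint_vel': array([ 0.00117767, -0.00200363, -0.00444688, -0.00116328, -0.00056842,
       -0.00115766]), 'joint_torque': array([-3.51704302e-04, -5.15908313e+01, -3.67959487e+01, -8.67115591e-05,
        8.05359014e-03,  3.91176968e-06]), 'tool_pos': array([ 0.16806916, -0.65318861,  0.25221508]), 'tcp_rot': array([ 2.08794206,  0.26619578, -2.08830112]), 'wrist_force': array([ 0.4923981 , -0.17023041,  0.30844029]), 'torque': array([-0.01252713,  0.0288413 , -0.03113735]), 'width': 0.9991414647211344}
[[-0.     0.249 -0.968]
 [ 0.002 -0.968 -0.249]
 [-1.    -0.002 -0.   ]]<stdin>:8: RuntimeWarning: Mean of empty slice.
  ret = um.true_divide(
Traceback (most recent call last):
ValueError: zero-size array to reduction operation minimum which has no identity
```

View pics/w1.png

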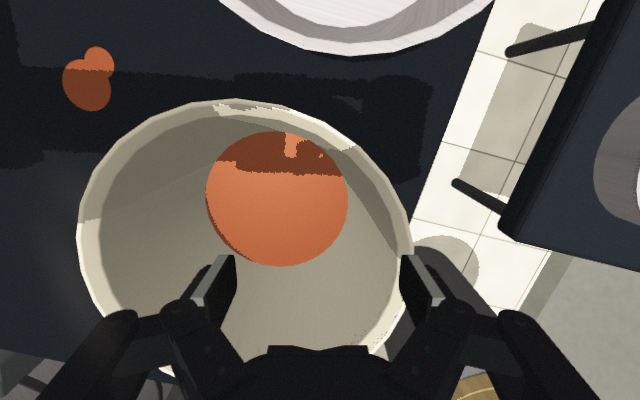

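The call was refused, because every row needs all its keys, so nothing moved. The wrist view shows a bucket under the tool, so I'll check its rim height before moving.

```bash
python3 - <<'E'
from h import *
s=monitor.read_state()
c=eyes.read_camera('wrist')
T=wristT(c,s);d=c['depth']
for u,v in [(85,220),(150,115),(240,103),(330,130),(400,190),(410,250),(350,50),(280,200)]:
    print(u,v,world(c,u,v,d=d[v,u],Twc=T).round(3))
c=eyes.read_camera('top');d=c['depth']
for u,v in [(473,325),(485,300),(525,298),(460,220),(513,162)]: print(u,v,world(c,u,v,d=d[v,u]).round(3))
E
```

```text
85 220 [ 0.125 -0.485  0.179]
150 115 [ 0.184 -0.431  0.002]
240 103 [ 0.236 -0.584  0.181]
330 130 [ 0.234 -0.645  0.182]
400 190 [ 0.169 -0.769  0.001]
410 250 [ 0.163 -0.727  0.181]
350 50 [ 0.298 -0.648  0.103]
280 200 [ 0.117 -0.614  0.008]
473 325 [ 0.124 -0.505  0.03 ]
485 300 [ 0.195 -0.555  0.007]
525 298 [ 0.238 -0.592  0.181]
460 220 [ 0.453 -0.444  0.099]
513 162 [ 0.623 -0.613  0.097]
```

Emit:
play_rows(
  deltas=[
    {"wx":0,"wy":0,"x":40,"y":50,"z":5,"wz":8,"fingers":-0.2},
    {"wx":0,"wy":0,"x":387,"y":490,"z":5,"wz":75.6,"fingers":-0.2},
    {"wx":0,"wy":0,"x":387,"y":490,"z":5,"wz":75.6,"fingers":-0.2},
    {"wx":0,"wy":0,"x":387,"y":490,"z":5,"wz":75.6,"fingers":-0.2},
    {"wx":0,"wy":0,"x":387,"y":490,"z":5,"wz":75.6,"fingers":-0.2},
    {"wx":0,"wy":0,"x":387,"y":490,"z":5,"wz":75.6,"fingers":-0.2},
    {"wx":0,"wy":0,"x":387,"y":490,"z":5,"wz":75.6,"fingers":-0.2},
    {"wx":0,"wy":0,"x":387,"y":490,"z":-53,"wz":75.6,"fingers":-0.2},
    {"wx":0,"wy":0,"x":387,"y":490,"z":-53,"wz":75.6,"fingers":-0.2},
    {"wx":0,"wy":0,"x":387,"y":490,"z":-53,"wz":75.6,"fingers":-0.2},
    {"wx":0,"wy":0,"x":387,"y":490,"z":-53,"wz":75.6,"fingers":-0.2},
    {"wx":0,"wy":0,"x":387,"y":490,"z":-53,"wz":75.6,"fingers":-0.2},
    {"wx":0,"wy":0,"x":387,"y":490,"z":-53,"wz":75.6,"fingers":-0.2},
    {"wx":0,"wy":0,"x":387,"y":490,"z":-53,"wz":75.6,"fingers":-0.2},
  ],
  grip_force=30,
)

```text
time: 2.05
tool_pos: [0.5548, -0.1652, 0.2011]
tcp_rot: [1.21, 1.207, -1.21]
wrist_force: [0.6, -0.6, -0.3]
width: 0.599
```

```bash
cat > wm.py <<'E'
import sys
from h import *
from scipy.spatial.transform import Rotation as R
x,y,z0,z1,r=map(float,sys.argv[1:6])
s=monitor.read_state();print(s['time'],s['tool_pos'].round(4),s['wrist_force'].round(2),s['torque'].round(2),'w',round(s['width'],3),'q',s['q'].round(2));print(R.from_rotvec(s['tcp_rot']).as_matrix().round(3))
c=save('wrist',sys.argv[6])
T=wristT(c,s);d=c['depth']
Q=np.array([world(c,u,v,d=d[v,u],Twc=T) for v in range(0,400,2) for u in range(0,640,2) if d[v,u]>0])
P=Q[(Q[:,2]>z0)&(Q[:,2]<z1)&(abs(Q[:,0]-x)<r)&(abs(Q[:,1]-y)<r)]
if len(P): print(len(P),'mean',P.mean(0).round(4),'min',P.min(0).round(4),'max',P.max(0).round(4),'mid',((P.min(0)+P.max(0))/2).round(4),'med',np.median(P,axis=0).round(4))
E
python3 wm.py .5555 -.1635 .122 .14 .025 w2.png
```

```text
2.05 [ 0.5548 -0.1652  0.2011] [ 0.61 -0.62 -0.34] [ 0.01 -0.    0.01] w 0.599 q [-0.33  0.12  1.87 -0.    1.15 -0.33]
[[ 0.001  1.    -0.002]
 [-0.001 -0.002 -1.   ]
 [-1.     0.001  0.001]]
196 mean [ 0.554  -0.1641  0.1283] min [ 0.5434 -0.1765  0.1221] max [ 0.5656 -0.1535  0.1303] mid [ 0.5545 -0.165   0.1262] med [ 0.5537 -0.1639  0.1285]
```

View pics/w2.png

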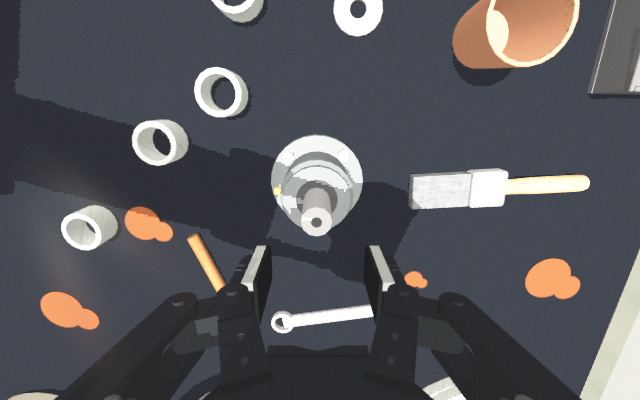

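The shaft end is at (316,220), between the jaws and aligned to within 1 mm. I'll go down and grip.

Emit:
play_rows(
  deltas=[
    {"wx":0,"wy":0,"wz":0,"x":0,"y":0,"z":-45,"fingers":-0.2},
    {"wx":0,"wy":0,"wz":0,"x":0,"y":0,"z":-75,"fingers":-0.2},
    {"wx":0,"wy":0,"wz":0,"x":0,"y":0,"z":-91,"fingers":-0.2},
    {"wx":0,"wy":0,"wz":0,"x":0,"y":0,"z":-91,"fingers":0.1},
    {"wx":0,"wy":0,"wz":0,"x":0,"y":0,"z":-91,"fingers":0.8},
    {"wx":0,"wy":0,"wz":0,"x":0,"y":0,"z":-91,"fingers":0.8},
    {"wx":0,"wy":0,"wz":0,"x":0,"y":0,"z":-91,"fingers":0.8},
    {"wx":0,"wy":0,"wz":0,"x":0,"y":0,"z":-91,"fingers":0.8},
  ],
  grip_force=40,
)

```text
time: 3.1
tool_pos: [0.554, -0.1642, 0.1101]
tcp_rot: [1.207, 1.211, -1.211]
wrist_force: [-4.7, -2.2, 0.1]
width: 0.269
```

Emit:
play_rows(
  deltas=[
    {"wx":0,"wy":0,"wz":0,"x":0.5,"y":0,"z":-0.7,"fingers":0.8},
    {"wx":0,"wy":0,"wz":0,"x":0.8,"y":0,"z":-1.4,"fingers":0.8},
    {"wx":0,"wy":0,"wz":0,"x":0.8,"y":0,"z":-2,"fingers":0.8},
    {"wx":0,"wy":0,"wz":0,"x":0.8,"y":0,"z":-2,"fingers":0.8},
  ],
)

```text
time: 3.6
tool_pos: [0.5541, -0.1642, 0.1083]
tcp_rot: [1.206, 1.212, -1.212]
wrist_force: [-8.3, -1.6, 1.8]
width: 0.274
```

Emit:
play_rows(
  deltas=[
    {"wx":0,"wy":0,"wz":0,"x":-1.0,"y":0,"z":-0.5,"fingers":0.8},
    {"wx":0,"wy":0,"wz":0,"x":-1.6,"y":-0.3,"z":-1,"fingers":0.8},
    {"wx":0,"wy":0,"wz":0,"x":-1.6,"y":-0.3,"z":-1.0,"fingers":0.8},
  ],
)

```text
time: 3.98
tool_pos: [0.554, -0.1642, 0.1077]
tcp_rot: [1.208, 1.21, -1.209]
wrist_force: [-5.6, 0.1, 4.2]
width: 0.268
```

Emit:
play_rows(
  deltas=[
    {"wx":0,"wy":0,"wz":0,"x":-1.0,"y":0,"z":-0.5,"fingers":0.8},
    {"wx":0,"wy":0,"wz":0,"x":-1.0,"y":0,"z":-0.5,"fingers":0.8},
  ],
)

```text
time: 4.22
tool_pos: [0.554, -0.1642, 0.1074]
tcp_rot: [1.209, 1.208, -1.208]
wrist_force: [-3.8, 0.9, 6.8]
width: 0.265
```

Emit:
play_rows(
  deltas=[
    {"wx":0,"wy":0,"wz":0,"x":0,"y":0,"z":-0.5,"fingers":0.8},
    {"wx":0,"wy":0,"wz":0,"x":0,"y":0,"z":-0.5,"fingers":0.8},
  ],
)

```text
time: 4.47
tool_pos: [0.554, -0.1642, 0.107]
tcp_rot: [1.209, 1.208, -1.208]
wrist_force: [-4.5, 0.7, 7.5]
width: 0.27
```

Emit:
play_rows(
  deltas=[
    {"wx":0,"wy":0,"wz":0,"x":0,"y":0,"z":-0.5,"fingers":0.8},
    {"wx":0,"wy":0,"wz":0,"x":0,"y":0,"z":-0.5,"fingers":0.8},
  ],
)

```text
time: 4.72
tool_pos: [0.554, -0.1642, 0.1068]
tcp_rot: [1.209, 1.208, -1.208]
wrist_force: [-5.4, 1.2, 8.0]
width: 0.265
```

Emit:
play_rows(
  deltas=[
    {"wx":0,"wy":0,"wz":0,"x":0,"y":0,"z":-0.5,"fingers":0.8},
    {"wx":0,"wy":0,"wz":0,"x":0,"y":0,"z":-1,"fingers":0.8},
    {"wx":0,"wy":0,"wz":0,"x":0,"y":0,"z":-1,"fingers":0.8},
  ],
)

```text
time: 5.1
tool_pos: [0.554, -0.1642, 0.1063]
tcp_rot: [1.209, 1.208, -1.208]
wrist_force: [-7.6, 0.6, 11.1]
width: 0.265
```

Emit:
play_rows(
  deltas=[
    {"wx":0,"wy":0,"wz":0,"x":0,"y":0,"z":-0.5,"fingers":0.8},
    {"wx":0,"wy":0,"wz":0,"x":0,"y":0,"z":-1,"fingers":0.8},
    {"wx":0,"wy":0,"wz":0,"x":0,"y":0,"z":-1,"fingers":0.8},
  ],
)

```text
time: 5.48
tool_pos: [0.554, -0.1642, 0.1058]
tcp_rot: [1.209, 1.208, -1.208]
wrist_force: [-8.3, 2.2, 13.9]
width: 0.269
```

B is firmly on its lower stop. The force is 13.9 N, rising with stop-like stiffness. Now I'll release it and go to A.

Emit:
play_rows(
  deltas=[
    {"wx":0,"wy":0,"wz":0,"x":0,"y":0,"z":1,"fingers":-0.2},
    {"wx":0,"wy":0,"wz":0,"x":0,"y":0,"z":1,"fingers":-0.2},
    {"wx":0,"wy":0,"wz":0,"x":0,"y":0,"z":1,"fingers":-0.2},
    {"wx":0,"wy":0,"wz":0,"x":0,"y":0,"z":40,"fingers":-0.2},
    {"wx":0,"wy":0,"wz":0,"x":0,"y":0,"z":97,"fingers":-0.2},
    {"wx":0,"wy":0,"wz":0,"x":0,"y":0,"z":97,"fingers":-0.2},
    {"wx":0,"wy":0,"wz":0,"x":-12,"y":385,"z":97,"fingers":-0.2},
    {"wx":0,"wy":0,"wz":0,"x":-12,"y":385,"z":97,"fingers":-0.2},
    {"wx":0,"wy":0,"wz":0,"x":-12,"y":385,"z":97,"fingers":-0.2},
    {"wx":0,"wy":0,"wz":0,"x":-12,"y":385,"z":97,"fingers":-0.2},
    {"wx":0,"wy":0,"wz":0,"x":-12,"y":385,"z":97,"fingers":-0.2},
    {"wx":0,"wy":0,"wz":0,"x":-12,"y":385,"z":97,"fingers":-0.2},
    {"wx":0,"wy":0,"wz":0,"x":-12,"y":385,"z":97,"fingers":-0.2},
    {"wx":0,"wy":0,"wz":0,"x":-12,"y":385,"z":97,"fingers":-0.2},
    {"wx":0,"wy":0,"wz":0,"x":-12,"y":385,"z":97,"fingers":-0.2},
    {"wx":0,"wy":0,"wz":0,"x":-12,"y":385,"z":97,"fingers":-0.2},
  ],
)

```text
time: 7.48
tool_pos: [0.5416, 0.2194, 0.1996]
tcp_rot: [1.21, 1.208, -1.211]
wrist_force: [0.0, -0.5, 0.9]
width: 0.598
```

```bash
python3 wm.py .541 .2195 .122 .14 .025 w3.png
```

```text
7.475 [0.5416 0.2194 0.1996] [ 0.03 -0.5   0.91] [0.03 0.06 0.  ] w 0.598 q [ 0.34  0.13  1.86 -0.    1.15  0.34]
[[-0.     1.    -0.002]
 [-0.    -0.002 -1.   ]
 [-1.    -0.     0.   ]]
203 mean [0.5399 0.2211 0.1284] min [0.5284 0.2083 0.1221] max [0.5507 0.2315 0.1305] mid [0.5396 0.2199 0.1263] med [0.5404 0.2215 0.1287]
```

View pics/w3.png

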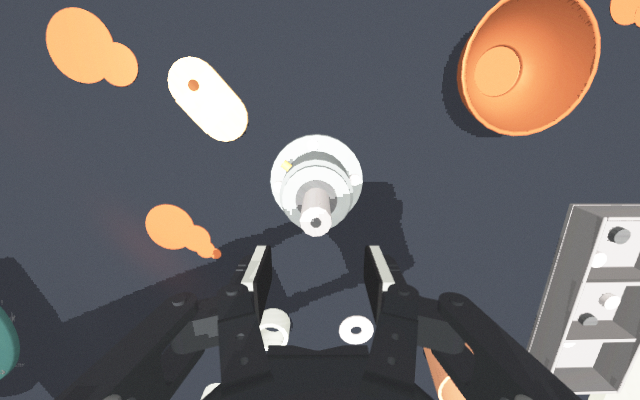

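Shaft a's end is at (315,221), again between the jaws. I'll go down and grip with a −1.5 mm x correction.

Emit:
play_rows(
  deltas=[
    {"wx":0,"wy":0,"wz":0,"x":-1.5,"y":0.7,"z":-45,"fingers":-0.2},
    {"wx":0,"wy":0,"wz":0,"x":-1.5,"y":0.7,"z":-75,"fingers":-0.2},
    {"wx":0,"wy":0,"wz":0,"x":-1.5,"y":0.7,"z":-90,"fingers":-0.2},
    {"wx":0,"wy":0,"wz":0,"x":-1.5,"y":0.7,"z":-90,"fingers":0.1},
    {"wx":0,"wy":0,"wz":0,"x":-1.5,"y":0.7,"z":-90,"fingers":0.8},
    {"wx":0,"wy":0,"wz":0,"x":-1.5,"y":0.7,"z":-90,"fingers":0.8},
    {"wx":0,"wy":0,"wz":0,"x":-1.5,"y":0.7,"z":-90,"fingers":0.8},
    {"wx":0,"wy":0,"wz":0,"x":-1.5,"y":0.7,"z":-90,"fingers":0.8},
  ],
  grip_force=40,
)

```text
time: 8.52
tool_pos: [0.5401, 0.2218, 0.1105]
tcp_rot: [1.209, 1.209, -1.208]
wrist_force: [-3.7, -1.6, 2.3]
width: 0.27
```

Emit:
play_rows(
  deltas=[
    {"wx":0,"wy":0,"wz":0,"x":0,"y":0,"z":-0.8,"fingers":0.8},
    {"wx":0,"wy":0,"wz":0,"x":0,"y":0,"z":-1.6,"fingers":0.8},
    {"wx":0,"wy":0,"wz":0,"x":0,"y":0,"z":-2,"fingers":0.8},
    {"wx":0,"wy":0,"wz":0,"x":0,"y":0,"z":-2,"fingers":0.8},
  ],
)

```text
time: 9.02
tool_pos: [0.5401, 0.2218, 0.108]
tcp_rot: [1.209, 1.209, -1.208]
wrist_force: [-2.4, -1.8, 3.9]
width: 0.266
```

Emit:
play_rows(
  deltas=[
    {"wx":0,"wy":0,"wz":0,"x":0,"y":0,"z":-0.5,"fingers":0.8},
    {"wx":0,"wy":0,"wz":0,"x":0,"y":0,"z":-1,"fingers":0.8},
    {"wx":0,"wy":0,"wz":0,"x":0,"y":0,"z":-1,"fingers":0.8},
  ],
)

```text
time: 9.4
tool_pos: [0.5402, 0.2217, 0.1074]
tcp_rot: [1.209, 1.209, -1.208]
wrist_force: [-3.6, -2.7, 6.7]
width: 0.272
```

Emit:
play_rows(
  deltas=[
    {"wx":0,"wy":0,"wz":0,"x":0,"y":0,"z":-0.5,"fingers":0.8},
    {"wx":0,"wy":0,"wz":0,"x":0,"y":0,"z":-1,"fingers":0.8},
    {"wx":0,"wy":0,"wz":0,"x":0,"y":0,"z":-1,"fingers":0.8},
  ],
)

```text
time: 9.78
tool_pos: [0.5401, 0.2218, 0.107]
tcp_rot: [1.209, 1.209, -1.208]
wrist_force: [-4.8, -2.7, 8.8]
width: 0.271
```

Emit:
play_rows(
  deltas=[
    {"wx":0,"wy":0,"wz":0,"x":0,"y":0,"z":-0.5,"fingers":0.8},
    {"wx":0,"wy":0,"wz":0,"x":0,"y":0,"z":-1,"fingers":0.8},
    {"wx":0,"wy":0,"wz":0,"x":0,"y":0,"z":-1,"fingers":0.8},
  ],
)

```text
time: 10.15
tool_pos: [0.5402, 0.2217, 0.1065]
tcp_rot: [1.209, 1.209, -1.208]
wrist_force: [-6.9, -2.7, 13.1]
width: 0.269
```

Emit:
play_rows(
  deltas=[
    {"wx":0,"wy":0,"wz":0,"x":0,"y":0,"z":1,"fingers":0.8},
    {"wx":0,"wy":0,"wz":0,"x":0,"y":0,"z":2,"fingers":0.8},
    {"wx":0,"wy":0,"wz":0,"x":0,"y":0,"z":3,"fingers":0.8},
    {"wx":0,"wy":0,"wz":0,"x":0,"y":0,"z":4,"fingers":0.8},
    {"wx":0,"wy":0,"wz":0,"x":0,"y":0,"z":4.5,"fingers":0.8},
    {"wx":0,"wy":0,"wz":0,"x":0,"y":0,"z":4.5,"fingers":0.8},
  ],
)

```text
time: 10.9
tool_pos: [0.5401, 0.2217, 0.1085]
tcp_rot: [1.209, 1.209, -1.209]
wrist_force: [4.4, 1.3, -7.1]
width: 0.271
```

Emit:
play_rows(
  deltas=[
    {"wx":0,"wy":0,"wz":0,"x":0,"y":0,"z":0.8,"fingers":0.8},
    {"wx":0,"wy":0,"wz":0,"x":0,"y":0,"z":1.5,"fingers":0.8},
    {"wx":0,"wy":0,"wz":0,"x":0,"y":0,"z":1.5,"fingers":0.8},
  ],
)

```text
time: 11.28
tool_pos: [0.54, 0.2217, 0.1108]
tcp_rot: [1.209, 1.209, -1.209]
wrist_force: [4.4, 1.2, -7.7]
width: 0.271
```

Emit:
play_rows(
  deltas=[
    {"wx":0,"wy":0,"wz":0,"x":0,"y":0,"z":0.5,"fingers":0.8},
    {"wx":0,"wy":0,"wz":0,"x":0,"y":0,"z":1,"fingers":0.8},
    {"wx":0,"wy":0,"wz":0,"x":0,"y":0,"z":1,"fingers":0.8},
  ],
)

```text
time: 11.65
tool_pos: [0.54, 0.2217, 0.112]
tcp_rot: [1.209, 1.209, -1.209]
wrist_force: [4.1, 1.4, -6.6]
width: 0.269
```

Emit:
play_rows(
  deltas=[
    {"wx":0,"wy":0,"wz":0,"x":0,"y":0,"z":0.5,"fingers":0.8},
    {"wx":0,"wy":0,"wz":0,"x":0,"y":0,"z":1,"fingers":0.8},
    {"wx":0,"wy":0,"wz":0,"x":0,"y":0,"z":1,"fingers":0.8},
  ],
)

```text
time: 12.02
tool_pos: [0.54, 0.2217, 0.1129]
tcp_rot: [1.209, 1.209, -1.209]
wrist_force: [4.2, 0.9, -7.2]
width: 0.271
```

Emit:
play_rows(
  deltas=[
    {"wx":0,"wy":0,"wz":0,"x":0,"y":0,"z":0.5,"fingers":0.8},
    {"wx":0,"wy":0,"wz":0,"x":0,"y":0,"z":1,"fingers":0.8},
    {"wx":0,"wy":0,"wz":0,"x":0,"y":0,"z":1,"fingers":0.8},
  ],
)

```text
time: 12.4
tool_pos: [0.54, 0.2217, 0.1139]
tcp_rot: [1.209, 1.209, -1.209]
wrist_force: [4.4, 0.1, -6.4]
width: 0.268
```

Emit:
play_rows(
  deltas=[
    {"wx":0,"wy":0,"wz":0,"x":0,"y":0,"z":0.7,"fingers":0.8},
    {"wx":0,"wy":0,"wz":0,"x":0,"y":0,"z":1.4,"fingers":0.8},
    {"wx":0,"wy":0,"wz":0,"x":0,"y":0,"z":1.4,"fingers":0.8},
  ],
)

```text
time: 12.78
tool_pos: [0.5401, 0.2217, 0.1153]
tcp_rot: [1.209, 1.209, -1.209]
wrist_force: [5.1, 1.5, -6.7]
width: 0.27
```

Emit:
play_rows(
  deltas=[
    {"wx":0,"wy":0,"wz":0,"x":0,"y":0,"z":0.7,"fingers":0.8},
    {"wx":0,"wy":0,"wz":0,"x":0,"y":0,"z":1.4,"fingers":0.8},
    {"wx":0,"wy":0,"wz":0,"x":0,"y":0,"z":1.4,"fingers":0.8},
  ],
)

```text
time: 13.15
tool_pos: [0.5401, 0.2217, 0.1167]
tcp_rot: [1.209, 1.209, -1.208]
wrist_force: [6.1, 0.7, -6.6]
width: 0.269
```

Emit:
play_rows(
  deltas=[
    {"wx":0,"wy":0,"wz":0,"x":0,"y":0,"z":0.5,"fingers":0.8},
    {"wx":0,"wy":0,"wz":0,"x":0,"y":0,"z":1,"fingers":0.8},
    {"wx":0,"wy":0,"wz":0,"x":0,"y":0,"z":1,"fingers":0.8},
  ],
)

```text
time: 13.52
tool_pos: [0.54, 0.2217, 0.1177]
tcp_rot: [1.209, 1.209, -1.209]
wrist_force: [4.5, 0.2, -7.8]
width: 0.268
```

Emit:
play_rows(
  deltas=[
    {"wx":0,"wy":0,"wz":0,"x":0,"y":0,"z":0.5,"fingers":0.8},
    {"wx":0,"wy":0,"wz":0,"x":0,"y":0,"z":1,"fingers":0.8},
    {"wx":0,"wy":0,"wz":0,"x":0,"y":0,"z":1,"fingers":0.8},
  ],
)

```text
time: 13.9
tool_pos: [0.54, 0.2217, 0.1187]
tcp_rot: [1.209, 1.209, -1.209]
wrist_force: [4.8, 1.6, -6.8]
width: 0.269
```

Emit:
play_rows(
  deltas=[
    {"wx":0,"wy":0,"wz":0,"x":0,"y":0,"z":0.5,"fingers":0.8},
    {"wx":0,"wy":0,"wz":0,"x":0,"y":0,"z":1,"fingers":0.8},
    {"wx":0,"wy":0,"wz":0,"x":0,"y":0,"z":1,"fingers":0.8},
  ],
)

```text
time: 14.28
tool_pos: [0.54, 0.2217, 0.1197]
tcp_rot: [1.209, 1.209, -1.209]
wrist_force: [4.1, 1.7, -6.9]
width: 0.271
```

Emit:
play_rows(
  deltas=[
    {"wx":0,"wy":0,"wz":0,"x":0,"y":0,"z":0.5,"fingers":0.8},
    {"wx":0,"wy":0,"wz":0,"x":0,"y":0,"z":1,"fingers":0.8},
    {"wx":0,"wy":0,"wz":0,"x":0,"y":0,"z":1,"fingers":0.8},
  ],
)

```text
time: 14.65
tool_pos: [0.54, 0.2218, 0.1206]
tcp_rot: [1.209, 1.209, -1.208]
wrist_force: [5.2, 1.5, -6.6]
width: 0.273
```

Emit:
play_rows(
  deltas=[
    {"wx":0,"wy":0,"wz":0,"x":0,"y":0,"z":0.5,"fingers":0.8},
    {"wx":0,"wy":0,"wz":0,"x":0,"y":0,"z":1,"fingers":0.8},
    {"wx":0,"wy":0,"wz":0,"x":0,"y":0,"z":1,"fingers":0.8},
  ],
)

```text
time: 15.02
tool_pos: [0.54, 0.2217, 0.1211]
tcp_rot: [1.209, 1.209, -1.209]
wrist_force: [6.2, 1.0, -9.9]
width: 0.272
```

Emit:
play_rows(
  deltas=[
    {"wx":0,"wy":0,"wz":0,"x":0,"y":0,"z":0.5,"fingers":0.8},
    {"wx":0,"wy":0,"wz":0,"x":0,"y":0,"z":1,"fingers":0.8},
    {"wx":0,"wy":0,"wz":0,"x":0,"y":0,"z":1,"fingers":0.8},
  ],
)

```text
time: 15.4
tool_pos: [0.54, 0.2217, 0.1216]
tcp_rot: [1.209, 1.209, -1.209]
wrist_force: [7.3, 1.7, -13.1]
width: 0.266
```

Shaft a meets its upper stop after about 12.8 mm, so it is the worn one. I'll release it and go over the sleeve.

Emit:
play_rows(
  deltas=[
    {"wx":0,"wy":0,"wz":0,"x":0,"y":0,"z":-0.5,"fingers":-0.2},
    {"wx":0,"wy":0,"wz":0,"x":0,"y":0,"z":-0.5,"fingers":-0.2},
    {"wx":0,"wy":0,"wz":0,"x":0,"y":0,"z":-0.5,"fingers":-0.2},
    {"wx":0,"wy":0,"wz":0,"x":0,"y":0,"z":30,"fingers":-0.2},
    {"wx":0,"wy":0,"wz":0,"x":0,"y":0,"z":78,"fingers":-0.2},
    {"wx":0,"wy":0,"wz":0,"x":0,"y":0,"z":78,"fingers":-0.7},
    {"wx":0,"wy":0,"wz":0,"x":-59,"y":-201,"z":58,"fingers":-0.7},
    {"wx":0,"wy":0,"wz":0,"x":-59,"y":-201,"z":38,"fingers":-0.7},
    {"wx":0,"wy":0,"wz":0,"x":-59,"y":-201,"z":18,"fingers":-0.7},
    {"wx":0,"wy":0,"wz":0,"x":-59,"y":-201,"z":8,"fingers":-0.7},
    {"wx":0,"wy":0,"wz":0,"x":-59,"y":-201,"z":8,"fingers":-0.7},
    {"wx":0,"wy":0,"wz":0,"x":-59,"y":-201,"z":8,"fingers":-0.7},
  ],
)

```text
time: 16.9
tool_pos: [0.4813, 0.0211, 0.131]
tcp_rot: [1.21, 1.209, -1.209]
wrist_force: [-0.3, 0.8, 0.8]
width: 0.852
```

```bash
python3 wm.py .481 .019 .022 .035 .035 w4.png; python3 - <<'E'
from h import *
c=save('top','top1.png');d=c['depth']
for n,u0,v0 in [('A',235,192),('B',365,186)]:
  Q=np.array([world(c,u,v,d=d[v,u]) for v in range(v0-14,v0+15) for u in range(u0-14,u0+15)])
  Q=Q[Q[:,2]>.118];print(n,len(Q),np.median(Q,axis=0).round(4),((Q.min(0)+Q.max(0))/2).round(4))
E
```

```text
16.9 [0.4813 0.0211 0.131 ] [-0.35  0.77  0.83] [-0.03  0.01 -0.01] w 0.852 q [-0.01  0.01  2.13  0.    1.   -0.01]
[[ 0.001  1.    -0.   ]
 [ 0.    -0.    -1.   ]
 [-1.     0.001 -0.   ]]
310 mean [0.4804 0.0191 0.0297] min [ 0.4583 -0.0043  0.0226] max [0.502  0.0408 0.0326] mid [0.4802 0.0183 0.0276] med [0.4801 0.0184 0.0304]
A 74 [0.5389 0.2181 0.1355] [0.5181 0.1077 0.6741]
B 60 [ 0.552  -0.1641  0.1232] [ 0.5248 -0.0963  0.6743]
```

View pics/w4.png

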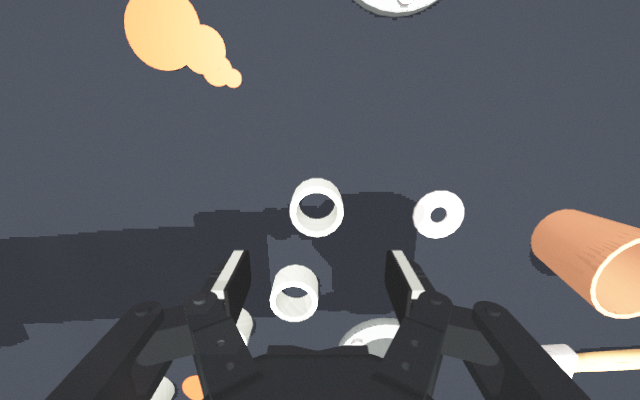

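The sleeve is at (316,207) in the wrist view, centred between the jaws. The top view puts shaft a 12.3 mm higher than b. I'll go down and grip.

Emit:
play_rows(
  deltas=[
    {"wx":0,"wy":0,"wz":0,"x":-1,"y":-2.5,"z":-50,"fingers":-0.7},
    {"wx":0,"wy":0,"wz":0,"x":-1,"y":-2.5,"z":-85,"fingers":-0.7},
    {"wx":0,"wy":0,"wz":0,"x":-1,"y":-2.5,"z":-103,"fingers":-0.6},
    {"wx":0,"wy":0,"wz":0,"x":-1,"y":-2.5,"z":-103,"fingers":-0.3},
    {"wx":0,"wy":0,"wz":0,"x":-1,"y":-2.5,"z":-103,"fingers":0},
    {"wx":0,"wy":0,"wz":0,"x":-1,"y":-2.5,"z":-103,"fingers":0.3},
    {"wx":0,"wy":0,"wz":0,"x":-1,"y":-2.5,"z":-103,"fingers":0.3},
    {"wx":0,"wy":0,"wz":0,"x":-1,"y":-2.5,"z":-103,"fingers":0.3},
  ],
  grip_force=25,
)

```text
time: 18.0
tool_pos: [0.4807, 0.0182, 0.0284]
tcp_rot: [1.21, 1.208, -1.208]
wrist_force: [0.7, -0.2, 3.9]
width: 0.535
```

Emit:
play_rows(
  deltas=[
    {"wx":0,"wy":0,"wz":0,"x":0,"y":0,"z":30,"fingers":0.3},
    {"wx":0,"wy":0,"wz":0,"x":0,"y":0,"z":90,"fingers":0.3},
    {"wx":0,"wy":0,"wz":0,"x":0,"y":0,"z":150,"fingers":0.3},
    {"wx":0,"wy":0,"wz":0,"x":0,"y":0,"z":165,"fingers":0.3},
    {"wx":0,"wy":0,"wz":0,"x":15,"y":50,"z":165,"fingers":0.3},
    {"wx":0,"wy":0,"wz":0,"x":30,"y":100,"z":165,"fingers":0.3},
    {"wx":0,"wy":0,"wz":0,"x":45,"y":150,"z":165,"fingers":0.3},
    {"wx":0,"wy":0,"wz":0,"x":59.5,"y":202,"z":165,"fingers":0.3},
    {"wx":0,"wy":0,"wz":0,"x":59.5,"y":202,"z":165,"fingers":0.3},
    {"wx":0,"wy":0,"wz":0,"x":59.5,"y":202,"z":165,"fingers":0.3},
    {"wx":0,"wy":0,"wz":0,"x":59.5,"y":202,"z":165,"fingers":0.3},
  ],
)

```text
time: 19.38
tool_pos: [0.5387, 0.2188, 0.1918]
tcp_rot: [1.208, 1.209, -1.211]
wrist_force: [0.1, 0.1, -1.3]
width: 0.536
```

```bash
python3 wm.py .54 .22 .130 .144 .016 w5.png; python3 wm.py .54 .22 .18 .195 .03 w6.png; python3 - <<'E'
from h import *
c=save('scene','sc2.png'); cv2.imwrite('pics/sc2c.png',cv2.resize(c['frame'][120:260,340:520],None,fx=4,fy=4)[:,:,::-1])
E
```

```text
19.375 [0.5387 0.2188 0.1918] [ 0.12  0.1  -1.31] [-0.06 -0.02  0.01] w 0.536 q [ 0.34  0.14  1.87 -0.    1.13  0.34]
[[-0.002  1.    -0.001]
 [-0.001 -0.001 -1.   ]
 [-1.    -0.002  0.001]]
44 mean [0.5399 0.23   0.1355] min [0.5306 0.226  0.1303] max [0.5497 0.2315 0.1391] mid [0.5402 0.2287 0.1347] med [0.5401 0.2299 0.1355]
19.425 [0.5389 0.2188 0.1921] [ 0.56 -0.23 -0.63] [ 0.01 -0.02 -0.02] w 0.529 q [ 0.34  0.14  1.87 -0.    1.13  0.34]
[[-0.001  1.    -0.001]
 [-0.001 -0.001 -1.   ]
 [-1.    -0.001  0.001]]
1218 mean [0.5389 0.2204 0.1904] min [0.5101 0.1956 0.18  ] max [0.5699 0.2407 0.195 ] mid [0.54   0.2181 0.1875] med [0.539  0.2228 0.1926]
```

View pics/w5.png

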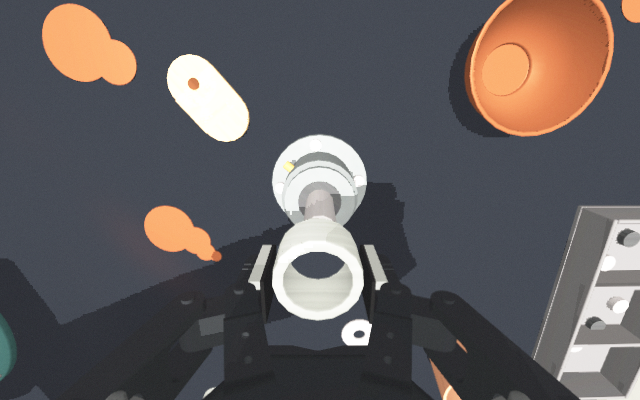

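View pics/sc2c.png

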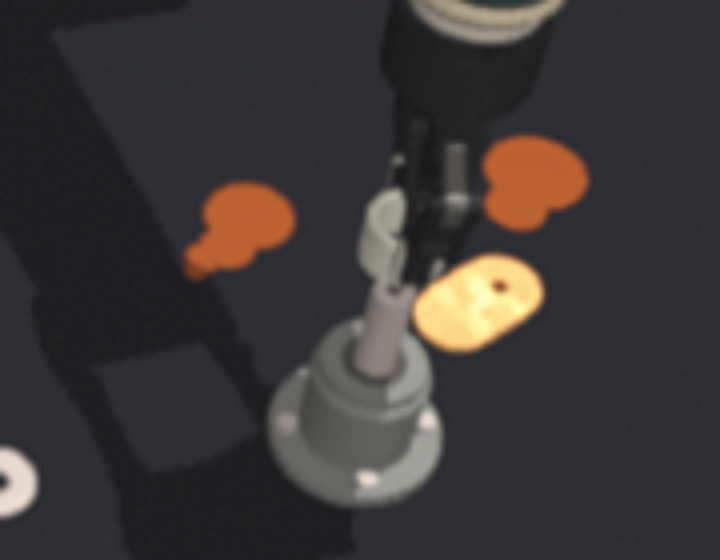

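The sleeve is held level above shaft a. A 1 mm correction in x and y will centre it, and then I'll lower it with force checks.

Emit:
play_rows(
  deltas=[
    {"wx":0,"wy":0,"wz":0,"x":1.2,"y":1.2,"z":-10,"fingers":0.3},
    {"wx":0,"wy":0,"wz":0,"x":1.2,"y":1.2,"z":-20,"fingers":0.3},
    {"wx":0,"wy":0,"wz":0,"x":1.2,"y":1.2,"z":-25,"fingers":0.3},
    {"wx":0,"wy":0,"wz":0,"x":1.2,"y":1.2,"z":-30,"fingers":0.3},
    {"wx":0,"wy":0,"wz":0,"x":1.2,"y":1.2,"z":-33,"fingers":0.3},
    {"wx":0,"wy":0,"wz":0,"x":1.2,"y":1.2,"z":-33,"fingers":0.3},
  ],
)

```text
time: 20.27
tool_pos: [0.5404, 0.2214, 0.1593]
tcp_rot: [1.208, 1.21, -1.209]
wrist_force: [-0.3, 0.1, -1.2]
width: 0.538
```

Emit:
play_rows(
  deltas=[
    {"wx":0,"wy":0,"wz":0,"x":0,"y":0,"z":-4,"fingers":0.3},
    {"wx":0,"wy":0,"wz":0,"x":0,"y":0,"z":-8,"fingers":0.3},
    {"wx":0,"wy":0,"wz":0,"x":0,"y":0,"z":-12,"fingers":0.3},
    {"wx":0,"wy":0,"wz":0,"x":0,"y":0,"z":-12,"fingers":0.3},
  ],
)

```text
time: 20.78
tool_pos: [0.5402, 0.2212, 0.147]
tcp_rot: [1.208, 1.21, -1.21]
wrist_force: [0.3, 0.3, -1.8]
width: 0.534
```

Emit:
play_rows(
  deltas=[
    {"wx":0,"wy":0,"wz":0,"x":0,"y":-1,"z":-10,"fingers":0.3},
    {"wx":0,"wy":0,"wz":0,"x":0,"y":-1,"z":-20,"fingers":0.3},
    {"wx":0,"wy":0,"wz":0,"x":0,"y":-1,"z":-30,"fingers":0.3},
    {"wx":0,"wy":0,"wz":0,"x":0,"y":-1,"z":-38,"fingers":0.3},
    {"wx":0,"wy":0,"wz":0,"x":0,"y":-1,"z":-40,"fingers":0.3},
    {"wx":0,"wy":0,"wz":0,"x":0,"y":-1,"z":-40,"fingers":0.3},
  ],
)

```text
time: 21.52
tool_pos: [0.5406, 0.2204, 0.1075]
tcp_rot: [1.209, 1.21, -1.209]
wrist_force: [0.2, 0.1, -0.8]
width: 0.532
```

Emit:
play_rows(
  deltas=[
    {"wx":0,"wy":0,"wz":0,"x":0,"y":0,"z":-1,"fingers":0.3},
    {"wx":0,"wy":0,"wz":0,"x":0,"y":0,"z":-2,"fingers":0.3},
    {"wx":0,"wy":0,"wz":0,"x":0,"y":0,"z":-2,"fingers":0.3},
  ],
)

```text
time: 21.9
tool_pos: [0.5406, 0.2204, 0.1057]
tcp_rot: [1.209, 1.209, -1.209]
wrist_force: [0.2, -0.7, -0.4]
width: 0.537
```

Emit:
play_rows(
  deltas=[
    {"wx":0,"wy":0,"wz":0,"x":0,"y":0,"z":-0.5,"fingers":0.3},
    {"wx":0,"wy":0,"wz":0,"x":0,"y":0,"z":-1,"fingers":0.3},
    {"wx":0,"wy":0,"wz":0,"x":0,"y":0,"z":-1,"fingers":0.3},
  ],
)

```text
time: 22.28
tool_pos: [0.5405, 0.2204, 0.1045]
tcp_rot: [1.209, 1.209, -1.209]
wrist_force: [1.1, -1.0, -0.8]
width: 0.533
```

Another millimetre should seat it. After that I'll open a little, wait and retreat straight up.

Emit:
play_rows(
  deltas=[
    {"wx":0,"wy":0,"wz":0,"x":0,"y":0,"z":-0.5,"fingers":0.3},
    {"wx":0,"wy":0,"wz":0,"x":0,"y":0,"z":-1.2,"fingers":0.3},
    {"wx":0,"wy":0,"wz":0,"x":0,"y":0,"z":-1.2,"fingers":0.3},
  ],
)

```text
time: 22.65
tool_pos: [0.5406, 0.2204, 0.1035]
tcp_rot: [1.209, 1.209, -1.209]
wrist_force: [-0.3, -0.7, -0.4]
width: 0.531
```

Emit:
play_rows(
  deltas=[
    {"wx":0,"wy":0,"wz":0,"x":0,"y":0,"z":0,"fingers":-0.2},
    {"wx":0,"wy":0,"wz":0,"x":0,"y":0,"z":0,"fingers":-0.5},
    {"wx":0,"wy":0,"wz":0,"x":0,"y":0,"z":0,"fingers":-0.5},
    {"wx":0,"wy":0,"wz":0,"x":0,"y":0,"z":0,"fingers":-0.5},
    {"wx":0,"wy":0,"wz":0,"x":0,"y":0,"z":20,"fingers":-0.5},
    {"wx":0,"wy":0,"wz":0,"x":0,"y":0,"z":60,"fingers":-0.5},
    {"wx":0,"wy":0,"wz":0,"x":0,"y":0,"z":110,"fingers":-0.5},
    {"wx":0,"wy":0,"wz":0,"x":-30,"y":-60,"z":150,"fingers":-0.5},
    {"wx":0,"wy":0,"wz":0,"x":-60,"y":-120,"z":150,"fingers":-0.5},
    {"wx":0,"wy":0,"wz":0,"x":-60,"y":-180,"z":150,"fingers":-0.5},
    {"wx":0,"wy":0,"wz":0,"x":-60,"y":-180,"z":150,"fingers":-0.5},
    {"wx":0,"wy":0,"wz":0,"x":-60,"y":-180,"z":150,"fingers":-0.5},
  ],
)

```text
time: 24.15
tool_pos: [0.481, 0.0399, 0.2546]
tcp_rot: [1.212, 1.207, -1.209]
wrist_force: [0.7, -0.5, -0.1]
width: 0.75
```

```bash
python3 - <<'E'
from h import *
print(monitor.read_state()['wrist_force'])
c=save('top','top3.png');d=c['depth']
cv2.imwrite('pics/top3c.png',cv2.resize(c['frame'][150:300,200:420],None,fx=3.6,fy=3.6)[:,:,::-1])
P=np.array([[world(c,u,v,d=d[v,u]) for u in range(200,400)] for v in range(150,230)]).reshape(-1,3)
for n,x,y,z0,z1,r in [('Atop',.54,.22,.12,.15,.02),('Asleeve',.54,.22,.095,.112,.035),('Btop',.555,-.165,.115,.15,.02)]:
  Q=P[(P[:,2]>z0)&(P[:,2]<z1)&(abs(P[:,0]-x)<r)&(abs(P[:,1]-y)<r)]
  print(n,len(Q),np.median(Q,axis=0).round(4),((Q.min(0)+Q.max(0))/2).round(4))
c=save('scene','sc4.png'); cv2.imwrite('pics/sc4c.png',cv2.resize(c['frame'][150:280,230:480],None,fx=3.2,fy=3.2)[:,:,::-1])
E
```

```text
[ 0.66690765 -0.53456782 -0.08629482]
Atop 65 [0.5392 0.2199 0.1354] [0.5392 0.2197 0.1323]
Asleeve 95 [0.535  0.2146 0.1032] [0.5392 0.2195 0.1029]
Btop 56 [ 0.5534 -0.1647  0.1215] [ 0.5536 -0.1648  0.1221]
```

View pics/sc4c.png

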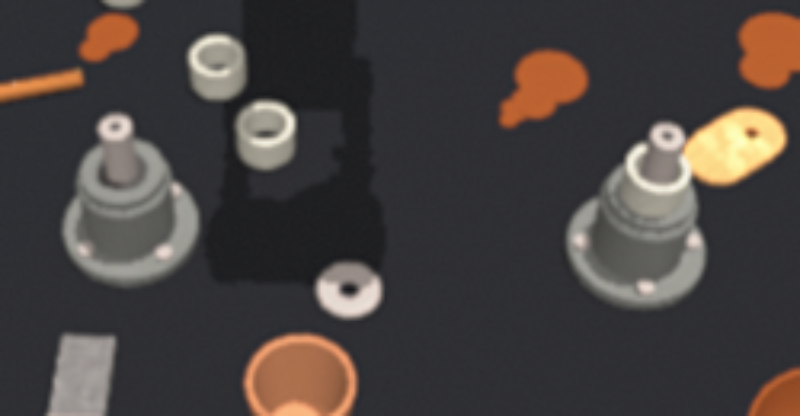

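View pics/top3.png

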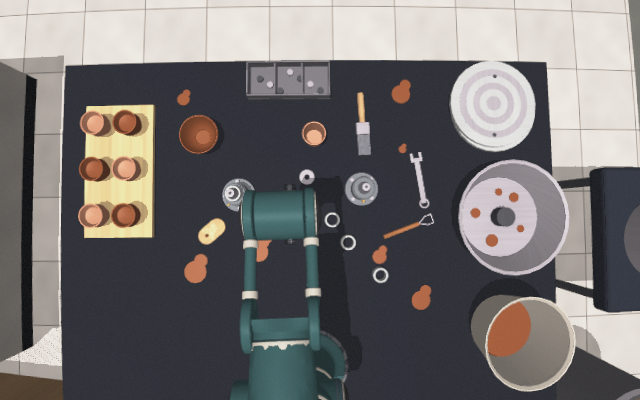

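The sleeve stands over shaft a on its housing, around (655,180) in the crop. Shaft b, at (118,145), is low, and the bystanders are where they were. I'm handing in.

```bash
python3 -c "
from workcell import finish_job,monitor
print(monitor.read_state()['time']);print(finish_job())"
```

```text
24.25
the job is handed in; nothing more can be done
None
```

The job is handed in at about 24 s of the 69 s allowed. Shaft a is the worn one: it is drawn right out with the sleeve standing on its housing, and shaft b is home.

- **Pressing home:** I pressed b and then a down onto their lower stops, with 13–14 N at the wrist.
- **Feeling the travel:** I drew a up until it met its upper stop after about 12.8 mm, at 13 N. I did not pull b. The floats are at most 13 mm and at least 5 mm apart, so 12.8 mm on a already settled it. This does leave out the instruction to feel both shafts.
- **Sleeve:** I took the leftmost of the four sleeves and lowered it over shaft a without any noticeable contact force.

**Last checks (top camera):**
- Shaft a's end reads about 13.5 mm above b's. The camera reads the heights 1–3 mm low, so I relied on this difference and on the wrist forces rather than the absolute heights.
- The sleeve's centre is within about 1 mm of the shaft axis. Its top reads 103 mm against 105 mm nominal, so it is seated and upright.
- By eye, none of the bystanders in view had moved. The gripper was well clear of everything.

No check failed. One move call was refused early on because rows lacked some keys; nothing moved.

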